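# Dispense one blue tempera puck and nudge it onto its spot

### The job

Press the red plunger of the puck dispenser all the way down once, so that one blue puck slides out, and let the plunger come back up. Then push that puck across the bench with the fingertips until it lies flat and wholly inside the light blue spot. Do not lift the puck, do not let a second puck out, and leave the yellow puck, the tin, the jar and the palette knife where they are.

Things in the scene. Friction and masses are not known exactly. Their poses are not given: they have to be found in the camera images.
- dispenser: Puck dispenser, fixed. Origin on the bench under the axis of its white magazine; x points out of the outlet, z up. Floor plate 3 mm thick, 62 mm wide, x -107 to +25 mm. Magazine 53 mm square outside, centred on the origin, open top 50 mm above the bench. Grey housing behind it: x -105 to -27 mm, 56 mm wide, top 45 mm up. Red plunger on the housing at x = -66 mm, y = 0.
- outlet (a point): Middle of the outlet's lower edge on the magazine's +x face, 26.5 mm in front of the dispenser's origin, 3 mm above the bench; the gate is 20 mm high. One full press leaves the puck flat on the bench with its centre about 66 mm (+x) from the dispenser's origin, its rim about 18 mm clear of the magazine.
- plunger (a joint): Travel of the red plunger, m: 0 = up (rest), 0.028 = fully down at a firm stop. Straight down against a spring (3 N at first, 7 N when down, plus damping 30 N per m/s and some friction); rises by itself when released. A blade inside moves forward 2.5 times as far and pushes the lowest puck out; when the plunger is up again the next puck drops into its place.
- plunger_top (a point): Centre of the top face of the red plunger knob (38 mm wide), 92 mm above the bench at rest, 64 mm when fully pressed; moves with the plunger.
- puck1: The lowest blue puck, the one that comes out: solid disc 42 mm across, 14 mm high, about 30 g. Origin at the centre of its underside, z up. Starts in the magazine on the 3 mm floor; outside it lies on the bench and slides.
- puck2: Second blue puck, same size, above puck1 in the magazine; must stay in the magazine.
- puck3: Top blue puck, same size; must stay in the magazine.
- blue_spot: Light blue round spot painted on the bench, 90 mm across, flat (nothing to bump into). Origin at its centre. To the left or to the right in front of the dispenser.
- yellow_spot: Pale yellow round spot painted on the bench, 90 mm across, on the other side; the yellow puck lies on it.
- yellow_puck: Yellow loose puck, 42 mm across, 14 mm high, lying on the yellow spot; leave it alone.
- paint_tin: Loose tin with a red label, 72 mm across, 85 mm high, origin at the centre of its underside; leave it alone.
- medium_jar: Loose amber glass jar with a black lid, 60 mm across, 80 mm high, origin at the centre of its underside; leave it alone.
- palette_knife: Loose palette knife lying flat beyond the work, 200 mm long along its x axis, 16 mm high (handle); origin mid-length on the bench; leave it alone.
Things that resemble listed ones, but are neither listed nor needed, are in the scene too. There is more than one size of the dispenser; the job needs the middle-sized.

How it is judged:
By the outcome, as a careful person would: the job done as asked, in the order asked, and still so for the second after the job is handed in, with the robot touching nothing.
It also fails if it takes over 64 s, if anything falls off the work surface, if the arm or the gripper's body presses on something with over 40 N, if the wrist force passes 120 N, or if a joint passes its speed limit or range.

### The arm

A 6-joint arm with a two-finger parallel gripper is mounted at the origin on the work surface. World frame = base frame: x ahead of the robot, y to its left, z up, the work surface at z = 0. Lengths are in mm, angles in rad, forces in N, time in s.
With the tool pointing down it reaches from about 300 to 775 mm from the base axis. Payload 14.6 kg.
Tool frame: the origin (TCP) lies between the finger pads; the fingertips stand ahead of it and the grasp point (between the pads) lies 11 mm behind it (manip.finger_overhang is the z of the fingertips in the tool frame, in mm); z points along the fingers, y is the line along which they close (so a half turn about z gives the same grasp; the last joint's range is limited). The gripper opens to 94 mm and grips with 3 to 60 N. Pads are 16 mm wide; open, the fingers measure 119 mm over their backs; the gripper's body (75 mm by 177 mm) begins 78 mm behind the grasp point.
Start: joints at [-1.324, 0.3, 1.521, -0, 1.321, -0.067], TCP at [169.764, -523.134, 213.446] pointing down, gripper open.
Joint ranges: [-3.03, 3.03], [-0.79, 2.21], [0.23, 2.52], [-1.04, 4.18], [0, 3.07], [-2.55, 2.55]. Speed limits (rad/s): [2.22, 2.22, 2.57, 3.14, 3.14, 3.14].

### API

Orientations are given as [roll, pitch, yaw] about the fixed x, y, z axes, in that order (R = Rz(yaw) Ry(pitch) Rx(roll)).
In Python, from cell import manip gives the robot as it stands.
- The arm moves only by the tool jog_arm, never from a script. Its argument "series" is a list of rows, each a list of 7 numbers: the shift along the world's x, y, z as a fraction of full scale, then the turn, a rotation vector about the world's x, y, z as a fraction of full scale, then the closure, from 0 (fully open) to 1 (shut). In form: [[dx, dy, dz, wx, wy, wz, fingers], ...]. A call has 1 to 8 rows; each row is the pose to reach, as a shift and turn from the pose commanded when the call began; what a row does not reach only later rows make up. Full scale, the value 1, is 120 mm for a shift and 90 degrees for a turn. A row lasts 1/12 s, in which the tool goes at most 41.7 mm and 7.16 degrees, less where a joint would pass 70% of its speed; a pose out of reach is approached as far as the arm can. A call with a number of a shift or a turn outside -1 to 1 is refused whole. A call with a gripper value outside its range is refused whole. The fingers move at their own pace and stop on an object; "grip_force" is the grip in N (left out, the last holds). Time passes only in rows, so rows that repeat a pose let the fingers close. It gives the time, the measured TCP pose, the force, the opening and the grip force at its end, in the units of the state.
- manip.read_state(): the state, without advancing time (a new reading comes with each control period).
- manip.camera(name): name is "side" or "top"; returns a dict with "frame" (384x512x3 uint8, red, green, blue), "vfov" (degrees; the focal length in pixels is half the picture's height over the tangent of half this angle, whatever the lens; pixels are square), "cx", "cy" (the principal point, pixels), "k1" (the pictures are not rectified: a ray, as slopes to the right and down, at radius r is drawn at 1 + k1 r^2 times it, then the intrinsics apply), "R" (3x3) and "t" (3): a world point X has camera coordinates R X + t. Camera axes: x right, y down, z forward; pixel columns grow to the right and rows downward; lengths in mm; the calibration is good to about 2 mm. A picture is of the moment at which its call begins. There is no depth.
- manip.sign_off(): hands the job in; it is judged then, once.
The state is a dict: "clock": time; "joints": joint angles; "qd": joint speeds; "effort": joint torques, N m; "eef_pos": TCP position; "eef_rot": TCP orientation; "wrist_force": force on the tool from outside, world axes, zero at the start; "moment": the same for the moment, N m; "finger_gap": finger opening in mm; "finger_force": force on a finger pad.
Only numpy, scipy, OpenCV 4.12 (cv2) and the standard library are available. Lean on these libraries where they do the work, as an engineer would, in place of code of your own. Each camera call takes 0.05 s, during which the arm holds its last target. There are 200 camera calls.

## Working session

There is one attempt and no reset: what is moved stays moved. The work goes in short steps, Python scripts to look and compute and a tool call to move; the robot and the scene stay as the last step left them, time stands still between calls to the robot, and variables do not carry over. Pictures are saved under pics/ and viewed, at most 10 in all, crops included, and the job is handed in when it is done.

Besides the shell and the picture viewer there is one more tool, called by a JSON object that holds its "fn" and its "kwargs". jog_arm: Moves the arm, as the interface text tells. Its arguments: {"type":"object","properties":{"series":{"type":"array"},"grip_force":{"type":"number"}},"required":["series"]}

```bash
mkdir -p pics; cat > h.py <<'E'
import numpy as np, cv2
from cell import manip
def grab(n):
    c=manip.camera(n); c['f']=c['frame'].shape[0]/2/np.tan(np.radians(c['vfov'])/2); c['R']=np.array(c['R']);c['t']=np.array(c['t']); return c
def ray(c,u,v):
    K=np.array([[c['f'],0,c['cx']],[0,c['f'],c['cy']],[0,0,1.]])
    p=cv2.undistortPoints(np.array([[[u,v]]],float),K,np.array([c['k1'],0,0,0.])).ravel()
    return -c['R'].T@c['t'], c['R'].T@np.array([p[0],p[1],1])
def onz(c,u,v,z):
    o,d=ray(c,u,v); return o+d*(z-o[2])/d[2]
def proj(c,X):
    q=c['R']@np.array(X,float)+c['t']; s=q[:2]/q[2]; s=s*(1+c['k1']*(s@s)); return s*c['f']+[c['cx'],c['cy']]
E
python3 - <<'E'
from h import *
a=[]
for n in('top','side'):
    c=grab(n); cv2.imwrite(f'pics/{n}0.png',cv2.cvtColor(c['frame'],cv2.COLOR_RGB2BGR)); np.save(f'{n}0.npy',c,allow_pickle=True); print(n,c['f'],c['k1'],(-c['R'].T@c['t']).round())
print(manip.finger_overhang, manip.read_state())
E
```

```text
top 423.48724090486525 0.032068612758479595 [ 390.   -8. 1032.]
side 430.0373127114669 -0.15302545809341578 [ 422. -970.  913.]
8.0 {'clock': 0.1, 'joints': array([-1.32361845e+00,  3.00382613e-01,  1.52151117e+00, -2.64219837e-05,
        1.32069198e+00, -6.66146635e-02]), 'qd': array([ 6.03207278e-05, -1.32951292e-03, -1.82075898e-03, -4.10037966e-04,
       -9.85690631e-04,  2.36063406e-04]), 'effort': array([-1.44399968e-03, -5.32654345e+01, -3.53286445e+01,  7.09199044e-02,
        2.35351530e-02, -6.72946840e-05]), 'eef_pos': array([ 169.69603081, -522.93244831,  212.96443459]), 'eef_rot': array([-3.14060004e+00, -4.05705413e-05,  3.13799072e-01]), 'wrist_force': array([0.49577799, 0.36339202, 0.14900276]), 'moment': array([ 0.01044956, -0.03169459,  0.04153488]), 'finger_force': 0.0, 'finger_gap': 94.11220539205449}
```

View pics/top0.png

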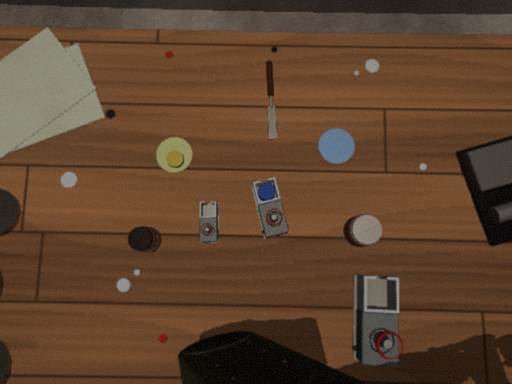

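View pics/side0.png

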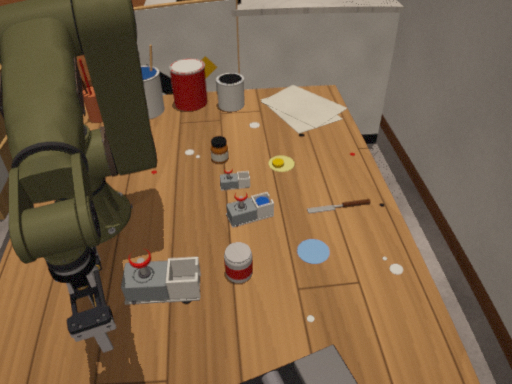

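Three dispensers are visible in the top view: small (208,222), middle (270,208) and large (378,320). The middle one fits, both by its size and because it holds blue pucks. The blue spot is at (337,146), the tin at (365,230), the yellow puck at (175,158), the jar at (141,239) and the knife at (271,100). Next I'll confirm the dispenser in a crop and measure.

```bash
python3 - <<'E'
from h import *
T=np.load('top0.npy',allow_pickle=True).item();S=np.load('side0.npy',allow_pickle=True).item()
def crop(c,x,y,w,h,k): return cv2.cvtColor(cv2.resize(c['frame'][y:y+h,x:x+w],None,fx=k,fy=k,interpolation=cv2.INTER_CUBIC),cv2.COLOR_RGB2BGR)
a=crop(T,235,165,66,80,6);b=crop(S,215,180,66,80,6)
cv2.imwrite('pics/crop0.png',cv2.convertScaleAbs(np.hstack([a,b]),alpha=1.5))
def blobs(c,lo,hi,z,name,amin=15):
    m=cv2.inRange(cv2.cvtColor(c['frame'],cv2.COLOR_RGB2HSV),lo,hi)
    for k in cv2.findContours(m,cv2.RETR_EXTERNAL,cv2.CHAIN_APPROX_NONE)[0]:
        if cv2.contourArea(k)>amin:
            (u,v),(p,q),an=cv2.minAreaRect(k) ; print(name,(round(u),round(v)),(round(p),round(q)),onz(c,u,v,z).round(1)[:2])
blobs(T,(95,60,60),(125,255,255),0,'blueT');blobs(S,(95,60,60),(125,255,255),0,'blueS')
blobs(T,(0,130,50),(6,255,255),92,'redT',6);blobs(S,(0,150,60),(6,255,255),92,'redS',6)
blobs(T,(170,130,50),(180,255,255),92,'redT',6);blobs(S,(170,130,60),(180,255,255),92,'redS',6)
# grey/white body of dispenser mid: low saturation
hsv=cv2.cvtColor(T['frame'],cv2.COLOR_RGB2HSV)
m=cv2.inRange(hsv,(0,0,60),(180,70,255))
m[:,:240]=0;m[:,300:]=0;m[:165]=0;m[245:]=0
k=max(cv2.findContours(m,cv2.RETR_EXTERNAL,cv2.CHAIN_APPROX_NONE)[0],key=cv2.contourArea)
print(cv2.boxPoints(cv2.minAreaRect(k)).round(1).tolist())
print('tin',onz(T,365,230,85)[:2],'jar',onz(T,141,239,80)[:2])
E
```

```text
blueT (266, 191) (17, 17) [531.3 -36.1]
blueT (336, 146) (33, 34) [ 648.1 -208.2]
blueS (313, 251) (22, 30) [ 647.7 -209.1]
blueS (262, 200) (8, 12) [530.2  16. ]
blueS (148, 73) (12, 14) [ 85.1 979. ]
redT (162, 338) (8, 7) [198.4 181.4]
redT (388, 344) (25, 26) [ 197.5 -296.4]
redT (274, 217) (16, 16) [460.3 -51.4]
redT (169, 54) (6, 6) [836.3 200. ]
redS (238, 272) (15, 26) [ 434.8 -328.8]
redS (140, 260) (15, 22) [ 194.2 -266.5]
redS (241, 198) (5, 11) [460.6 -67.6]
redS (189, 91) (39, 33) [301.9 591.4]
redS (85, 76) (37, 3) [-165.1  803.3]
[[250.39999389648438, 182.3000030517578], [275.6000061035156, 176.39999389648438], [288.70001220703125, 232.39999389648438], [263.6000061035156, 238.3000030517578]]
tin [ 435.71892827 -254.44555033] jar [405.74611542 242.95414241]
```

View pics/crop0.png

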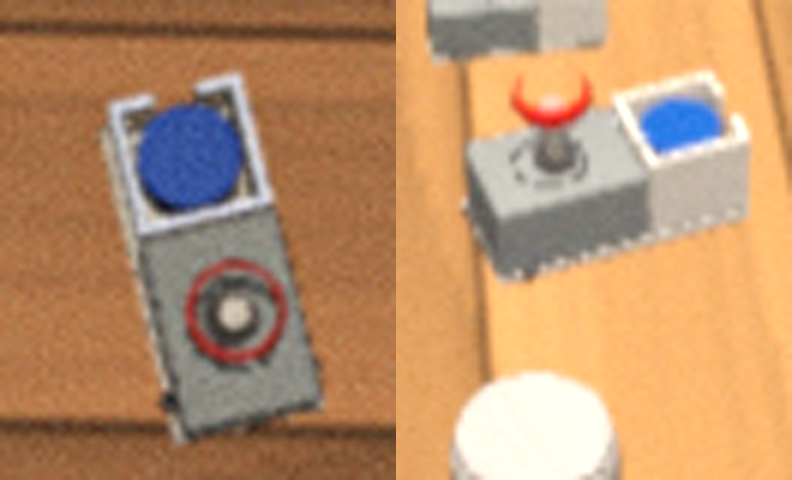

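The crop confirms it: the middle dispenser has blue pucks in its white magazine, a notch at the front, and the knob at top-view pixel (274,217). That puts the plunger at about (460,-51) and the axis yaw at about 0.23. The spot is at (648,-208.5). I'll travel over the plunger with the fingers closing and turn for the later push on the way.

{"fn": "jog_arm", "kwargs": {"series": [[0.3,0.49,0,0,0,0.25,1],[0.605,0.983,0,0,0,0.5,1],[0.605,0.983,0,0,0,0.5,1],[0.605,0.983,0,0,0,0.5,1],[0.605,0.983,0,0,0,0.5,1],[0.605,0.983,0,0,0,0.5,1],[0.605,0.983,0,0,0,0.5,1]], "grip_force": 20}}

```text
clock: 0.68
eef_pos: [242.6, -404.8, 213.4]
eef_rot: [-3.141, -0.0, 1.108]
wrist_force: [0.3, 0.1, 0.5]
finger_gap: 50.9
finger_force: 0.0
```

{"fn": "jog_arm", "kwargs": {"series": [[0.605,0.983,0,0,0,0.497,1],[0.605,0.983,0,0,0,0.497,1],[0.605,0.983,0,0,0,0.497,1],[0.605,0.983,0,0,0,0.497,1],[0.605,0.983,0,0,0,0.497,1],[0.605,0.983,0,0,0,0.497,1],[0.605,0.983,0,0,0,0.497,1]]}}

```text
clock: 1.27
eef_pos: [315.1, -286.8, 213.3]
eef_rot: [-3.141, -0.0, 1.889]
wrist_force: [0.0, 0.4, -0.7]
finger_gap: 3.9
finger_force: 0.0
```

{"fn": "jog_arm", "kwargs": {"series": [[0.605,0.983,0,0,0,0,1],[0.605,0.983,0,0,0,0,1],[0.605,0.983,0,0,0,0,1],[0.605,0.983,0,0,0,0,1],[0.605,0.983,0,0,0,0,1],[0.605,0.983,0,0,0,0,1]]}}

```text
clock: 1.77
eef_pos: [387.6, -168.9, 213.2]
eef_rot: [-3.141, -0.0, 1.882]
wrist_force: [-0.1, -0.2, 1.1]
finger_gap: 0.7
finger_force: 0.0
```

{"fn": "jog_arm", "kwargs": {"series": [[0.605,0.983,0,0,0,0,1],[0.605,0.983,0,0,0,0,1],[0.605,0.983,0,0,0,0,1],[0.605,0.983,0,0,0,0,1],[0.605,0.983,-0.6,0,0,0,1],[0.605,0.983,-0.6,0,0,0,1],[0.605,0.983,-0.6,0,0,0,1],[0.605,0.983,-0.6,0,0,0,1]]}}

```text
clock: 2.43
eef_pos: [459.6, -52.2, 141.3]
eef_rot: [-3.139, -0.001, 1.879]
wrist_force: [-0.3, -0.8, 0.8]
finger_gap: 0.4
finger_force: 0.0
```

```bash
python3 - <<'E'
from h import *
S=grab('side');im=cv2.cvtColor(S['frame'],cv2.COLOR_RGB2BGR)
for z in(133,92):
    u,v=proj(S,[460,-51.5,z]);print(u,v)
cv2.imwrite('pics/c1.png',cv2.resize(im[130:250,180:320],None,fx=5,fy=5,interpolation=cv2.INTER_CUBIC))
E
```

```text
239.46540267860271 183.1437860178699
240.01657941547913 194.05400438261793
```

View pics/c1.png

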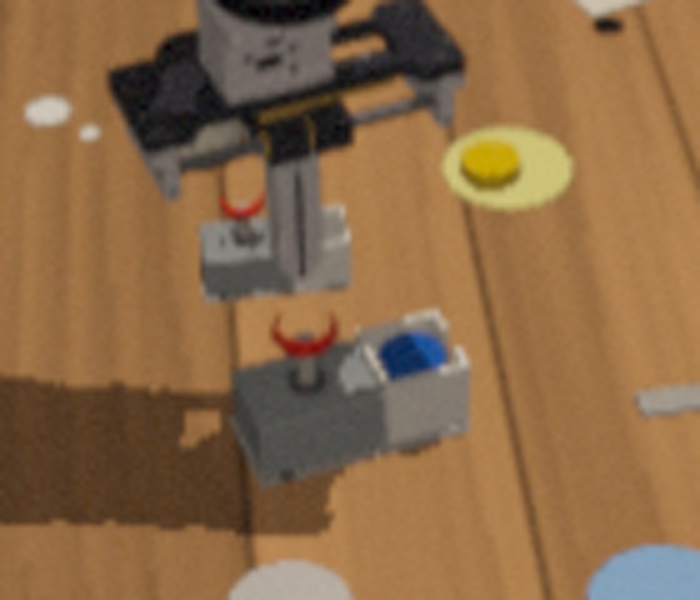

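The fingertips at crop (302,283) sit right over the knob at crop (306,335). Next I'll descend and press slowly.

{"fn": "jog_arm", "kwargs": {"series": [[0,0,-0.16,0,0,0,1],[0,0,-0.3,0,0,0,1],[0,0,-0.33,0,0,0,1],[0,0,-0.35,0,0,0,1],[0,0,-0.38,0,0,0,1],[0,0,-0.41,0,0,0,1]]}}

```text
clock: 2.98
eef_pos: [461.0, -51.8, 94.0]
eef_rot: [3.14, 0.001, 1.88]
wrist_force: [-3.3, -1.1, 7.5]
finger_gap: 0.5
finger_force: 3.9
```

{"fn": "jog_arm", "kwargs": {"series": [[0,0,-0.025,0,0,0,1],[0,0,-0.05,0,0,0,1],[0,0,-0.075,0,0,0,1],[0,0,-0.1,0,0,0,1],[0,0,-0.12,0,0,0,1],[0,0,-0.135,0,0,0,1],[0,0,-0.145,0,0,0,1],[0,0,-0.145,0,0,0,1]]}}

```text
clock: 3.65
eef_pos: [460.9, -51.8, 76.4]
eef_rot: [3.14, 0.001, 1.88]
wrist_force: [-3.3, -1.8, 6.2]
finger_gap: 0.3
finger_force: 2.9
```

{"fn": "jog_arm", "kwargs": {"series": [[0,0,-0.015,0,0,0,1],[0,0,-0.03,0,0,0,1],[0,0,-0.04,0,0,0,1],[0,0,-0.05,0,0,0,1],[0,0,-0.05,0,0,0,1],[0,0,-0.05,0,0,0,1]]}}

```text
clock: 4.15
eef_pos: [461.2, -51.8, 71.9]
eef_rot: [3.139, 0.002, 1.88]
wrist_force: [-12.2, -0.4, 28.0]
finger_gap: 0.5
finger_force: 13.8
```

The plunger is at its firm stop: tip at 64 mm, force up to 28 N. I'll release it.

{"fn": "jog_arm", "kwargs": {"series": [[0,0,0.05,0,0,0,1],[0,0,0.1,0,0,0,1],[0,0,0.15,0,0,0,1],[0,0,0.25,0,0,0,1],[0,0,0.4,0,0,0,1],[0,0,0.6,0,0,0,1],[0,0,0.8,0,0,0,1],[0,0,0.8,0,0,0,1]]}}

```text
clock: 4.82
eef_pos: [462.0, -51.6, 169.7]
eef_rot: [3.135, 0.003, 1.88]
wrist_force: [0.3, -0.2, 0.2]
finger_gap: 0.6
finger_force: 0.0
```

```bash
cat >> h.py <<'E'
def puck(tag):
    for n in('top','side'):
        c=grab(n);im=c['frame']
        m=cv2.inRange(cv2.cvtColor(im,cv2.COLOR_RGB2HSV),(95,60,60),(125,255,255))
        for k in cv2.findContours(m,cv2.RETR_EXTERNAL,cv2.CHAIN_APPROX_NONE)[0]:
            if cv2.contourArea(k)>15:
                (u,v),(p,q),an=cv2.minAreaRect(k); print(n,(round(u),round(v)),(round(p),round(q)),onz(c,u,v,14).round(1)[:2], [int(x) for x in im[int(v),int(u)]])
        cv2.imwrite(f'pics/{tag}_{n}.png',cv2.cvtColor(im,cv2.COLOR_RGB2BGR))
    s=manip.read_state();print(s['eef_pos'].round(1),s['eef_rot'].round(3),s['finger_gap'])
E
python3 -c "
from h import *
puck('d')
a=cv2.imread('pics/d_top.png')[120:260,200:350];b=cv2.imread('pics/d_side.png')[150:290,200:350]
cv2.imwrite('pics/d.png',cv2.resize(np.hstack([a,b]),None,fx=2.6,fy=2.6,interpolation=cv2.INTER_CUBIC))"
```

```text
top (257, 160) (3, 12) [604.4 -12.6] [40, 62, 121]
top (336, 146) (33, 34) [ 644.6 -205.5] [107, 134, 156]
side (313, 251) (22, 30) [ 644.2 -220.8] [131, 162, 186]
side (262, 202) (5, 10) [527.6 -10.8] [26, 59, 111]
side (282, 204) (10, 12) [587.5 -24.7] [32, 82, 155]
side (137, 77) (23, 9) [ 41.9 918.2] [33, 73, 119]
[460.5 -51.4 165.8] [3.14e+00 1.00e-03 1.88e+00] 0.8662337823232358
```

View pics/d.png

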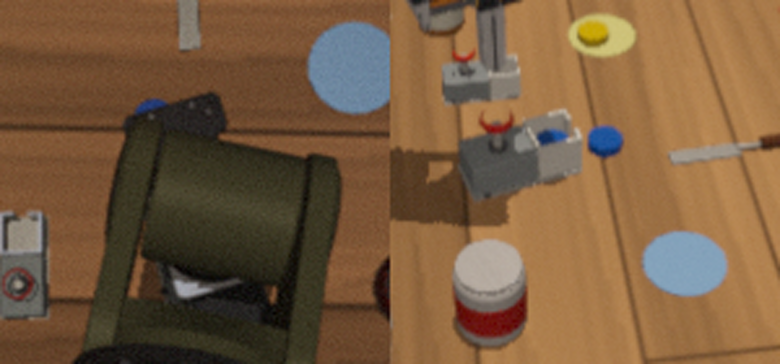

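The press worked. One puck is out at about (588,-21), the plunger is back up, and the others are still in the magazine. I'll go behind the puck with a 28 mm finger fork, then lower.

{"fn": "jog_arm", "kwargs": {"series": [[0.3,0.2,0,0,0,0,0.7],[0.6,0.37,0,0,0,0,0.7],[0.96,0.585,0,0,0,0,0.7],[0.96,0.585,0,0,0,0,0.7],[0.96,0.585,-0.2,0,0,0,0.7],[0.96,0.585,-0.5,0,0,0,0.7],[0.96,0.585,-0.7,0,0,0,0.7],[0.96,0.585,-0.7,0,0,0,0.7]]}}

```text
clock: 5.58
eef_pos: [572.3, 19.1, 75.0]
eef_rot: [-3.133, -0.003, 1.88]
wrist_force: [-1.0, -0.4, 0.1]
finger_gap: 28.1
finger_force: 0.0
```

{"fn": "jog_arm", "kwargs": {"series": [[0,0,-0.2,0,0,0,0.7],[0,0,-0.35,0,0,0,0.7],[0,0,-0.47,0,0,0,0.7],[0,0,-0.53,0,0,0,0.7],[0,0,-0.565,0,0,0,0.7],[0,0,-0.565,0,0,0,0.7],[0,0,-0.565,0,0,0,0.7]]}}

```text
clock: 6.17
eef_pos: [575.9, 18.9, 14.0]
eef_rot: [3.141, 0.0, 1.88]
wrist_force: [1.0, -0.0, -0.1]
finger_gap: 28.3
finger_force: 0.0
```

```bash
python3 -c "
from h import *
puck('e')
b=cv2.imread('pics/e_side.png')[140:270,200:350]
cv2.imwrite('pics/e.png',cv2.resize(b,None,fx=4.5,fy=4.5,interpolation=cv2.INTER_CUBIC))"
```

```text
top (336, 146) (33, 34) [ 644.6 -205.5] [109, 133, 160]
side (313, 251) (22, 30) [ 644.2 -220.8] [134, 164, 188]
side (262, 202) (4, 10) [527.9  -8.6] [17, 62, 124]
side (282, 204) (11, 12) [587.2 -26.9] [22, 51, 93]
side (145, 73) (12, 20) [ 75.3 956.2] [39, 74, 123]
[575.9  18.9  14.1] [3.14e+00 1.00e-03 1.88e+00] 28.375847333356162
```

View pics/e.png

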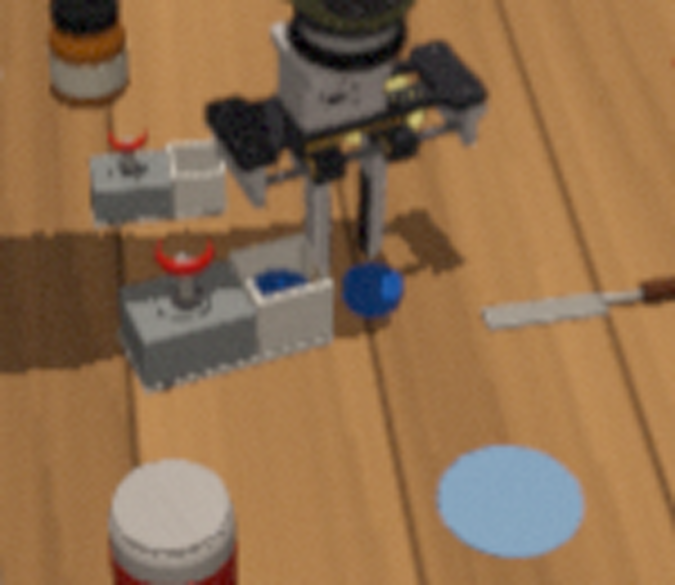

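The fork is squarely behind the puck at crop (372,290), with about 1 mm of lateral error. I'll push slowly toward the spot.

{"fn": "jog_arm", "kwargs": {"series": [[0.0225,-0.07,0,0,0,0,0.7],[0.045,-0.14,0,0,0,0,0.7],[0.068,-0.21,0,0,0,0,0.7],[0.09,-0.28,0,0,0,0,0.7],[0.115,-0.355,0,0,0,0,0.7],[0.137,-0.427,0,0,0,0,0.7],[0.16,-0.5,0,0,0,0,0.7],[0.1825,-0.57,0,0,0,0,0.7]]}}

```text
clock: 6.93
eef_pos: [597.5, -50.5, 13.0]
eef_rot: [-3.142, -0.0, 1.88]
wrist_force: [0.3, 0.5, 0.7]
finger_gap: 28.3
finger_force: 0.5
```

{"fn": "jog_arm", "kwargs": {"series": [[0.0225,-0.07,0,0,0,0,0.7],[0.045,-0.14,0,0,0,0,0.7],[0.068,-0.21,0,0,0,0,0.7],[0.09,-0.28,0,0,0,0,0.7],[0.115,-0.355,0,0,0,0,0.7],[0.137,-0.427,0,0,0,0,0.7],[0.16,-0.5,0,0,0,0,0.7],[0.1825,-0.57,0,0,0,0,0.7]]}}

```text
clock: 7.6
eef_pos: [619.4, -118.8, 13.0]
eef_rot: [3.142, -0.0, 1.88]
wrist_force: [-1.0, 1.2, 0.8]
finger_gap: 28.3
finger_force: 0.5
```

```bash
python3 -c "
from h import *
puck('f')"
```

```text
top (350, 148) (7, 24) [ 638.2 -239.6] [118, 146, 172]
side (313, 251) (22, 30) [ 644.2 -220.8] [139, 170, 194]
side (302, 232) (13, 13) [ 625.3 -148.8] [15, 46, 93]
side (262, 202) (6, 11) [526.4  -8.4] [35, 90, 164]
[ 619.4 -119.3   13. ] [3.141 0.    1.879] 28.360751360683086
```

{"fn": "jog_arm", "kwargs": {"series": [[0.0225,-0.07,0,0,0,0,0.7],[0.045,-0.14,0,0,0,0,0.7],[0.068,-0.21,0,0,0,0,0.7],[0.09,-0.28,0,0,0,0,0.7],[0.115,-0.355,0,0,0,0,0.7],[0.137,-0.427,0,0,0,0,0.7],[0.158,-0.49,0,0,0,0,0.7],[0.178,-0.55,0,0,0,0,0.7]]}}

```text
clock: 8.37
eef_pos: [640.7, -184.8, 13.0]
eef_rot: [-3.142, -0.0, 1.88]
wrist_force: [0.4, -0.4, 0.4]
finger_gap: 28.1
finger_force: 0.2
```

{"fn": "jog_arm", "kwargs": {"series": [[0,0,0,0,0,0,0.7],[-0.05,0.16,0,0,0,0,0.7],[-0.1,0.32,0,0,0,0,0.7],[-0.1,0.32,0.3,0,0,0,0.7],[-0.1,0.32,0.6,0,0,0,0.7],[-0.1,0.32,0.95,0,0,0,0.7],[-0.1,0.32,0.95,0,0,0,0.7]]}}

```text
clock: 8.95
eef_pos: [631.4, -145.9, 135.8]
eef_rot: [3.132, 0.007, 1.88]
wrist_force: [1.8, -0.7, 2.1]
finger_gap: 28.6
finger_force: 0.0
```

{"fn": "jog_arm", "kwargs": {"series": [[-0.3,0,0.5,0,0,0,0.7],[-0.6,0,0.5,0,0,0,0.7],[-0.95,0,0.5,0,0,0,0.7],[-0.95,0,0.5,0,0,0,0.7],[-0.95,0,0.5,0,0,0,0.7],[-0.95,0,0.5,0,0,0,0.7]]}}

```text
clock: 9.45
eef_pos: [514.7, -145.5, 187.7]
eef_rot: [3.14, 0.001, 1.88]
wrist_force: [-0.5, -0.0, 0.1]
finger_gap: 28.2
finger_force: 0.0
```

```bash
python3 -c "
from h import *
puck('g')
a=cv2.imread('pics/g_top.png')[40:260,150:400];b=cv2.imread('pics/g_side.png')[100:320,180:430]
cv2.imwrite('pics/g.png',cv2.resize(np.hstack([a,b]),None,fx=1.6,fy=1.6,interpolation=cv2.INTER_CUBIC))"
```

```text
top (266, 192) (16, 17) [527.  -35.4] [50, 69, 127]
side (313, 251) (22, 30) [ 644.2 -220.8] [35, 90, 162]
side (262, 202) (5, 10) [527.6 -10.8] [29, 87, 160]
side (140, 77) (13, 7) [ 57.6 909.5] [43, 83, 128]
[ 515.3 -145.5  186.9] [3.141 0.    1.88 ] 28.310266496412133
```

View pics/g.png

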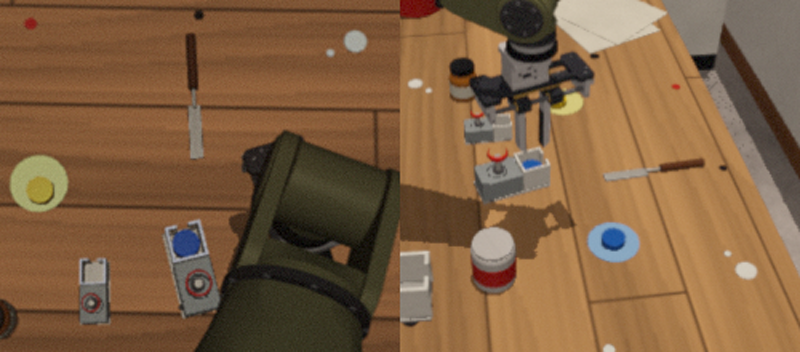

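The puck lies at crop (613,239), in the middle of the light blue spot (614,242), with clear blue all round. The plunger is up, the remaining pucks are in the magazine, and the yellow puck, tin, jar and knife haven't moved. The robot is clear, so I'm handing in.

```bash
python3 -c "
from cell import manip
print(manip.sign_off())"
```

```text
the job is handed in; nothing more can be done
None
```

I pressed the plunger fully once and pushed the single blue puck out and across to the middle of the light blue spot; in the last pictures nothing else had moved, and I handed the job in at about 9.5 s.

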